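Uncover the ice and offer a large cube in tongs over the tumbler

TASK

Serve ice the clean way: take the folded cover off the ice tray by its handle and hang it astride the rail's bar beside the tongs, then take the spring tongs off the rail, close them on the large ice cube and lift it out of the tray. Never touch the large cube with the gripper itself, leave the small cube in the tray, and do not shift the tumbler or knock the jigger, steel cup, corkscrew or muddler. Finish while holding: the gripper keeps hold of the tongs and the tongs keep the cube, still and free of everything else, centred a few centimetres above the mouth of the black tumbler.

Things in the scene. Friction and masses are not known exactly. Their poses are not given: they have to be found in the camera images.
- rail: fixed steel rail on the worktop: a level round bar 10 mm thick, 210 mm long, its axis 160 mm up, on two posts 10 mm thick, 45 mm either side of the middle, feet 38 mm across. Origin on the worktop below the bar's middle; y along the bar, z up. The tongs hang 72 to 84 mm towards +y; the cover's middle goes about 35 to 45 mm towards -y
- rail_bar (a point): middle of the rail's bar, on its axis, same axes as the rail
- cover: loose cover of folded 3 mm steel sheet, house-shaped in section, open below and at both ends: 104 mm long (its y), 90 mm wide (x), sides upright to 32 mm, then two slopes to a ridge with a handle above. Origin centre of underside. 0.14 to 0.22 kg. Starts on the worktop over the tray. To hang: ridge along the bar, either way round; it centres itself if lowered within 10 mm
- cover_ridge (a point): inside of the cover's ridge at the middle of its length, 78 mm above the cover's underside; on the hung cover it lies about 7 mm above the bar's axis
- cover_handle (a point): middle of the cover's handle, 110 mm above the cover's underside: a bar 64 mm long (cover's y), 12 mm wide (cover's x, grip it across this) and 11 mm high, with 27 mm clear between it and the ridge
- tongs: loose steel spring tongs, 0.09 kg, 138 mm high, 18 mm broad (y), hung by their bow on the bar, legs down astride it. Close along their x; z up. Origin inside the bow where the bar touches; the bow rises 3 mm above it. Legs sprung apart; squeezing both closes the tips (about 5 N a side at first, 11 N when closed on the cube). Lift straight up 145 mm to clear the bar
- tongs_grip (a point): place to grip the tongs, between the legs 36 mm below the bow: squeeze the two ribbed finger rests (each 42 mm high, 18 mm broad) from outside along the tongs' x. Here they measure 44 mm over the outsides when open (51 mm at their lower ends) and 37 mm when the tips hold the large cube
- tongs_tips (a point): point midway between the two tip plates, 121 mm below the bow (85 mm below tongs_grip). The plates are 22 mm broad (y) and about 28 mm high and end 15 mm below this point; open they stand 68 mm apart inside (73 mm over their outsides), and they lie parallel when 38 mm apart
- tongs_arm_a (a joint): angle by which the leg on the tongs' +x side is squeezed, rad: 0 sprung open, 0.13 closed on the large cube, 0.20 the stop
- tongs_arm_b (a joint): the same for the leg on the -x side; both legs always close equally
- tray: fixed low steel drip tray on the worktop under the cover: 70 mm (x) by 104 mm (y), floor 6 mm and rim 12 mm above the worktop. Origin centre of its underside, z up. A large and a small ice cube lie in it, side by side along y, which of them at which end varies
- ice_cube: the large clear ice cube, 38 mm, loose, 0.04 to 0.065 kg. Origin centre of its underside, axes along its edges, z up; its free side faces for the tongs are those that look along the tray's x (about its own x)
- cube_center (a point): centre of the large ice cube
- small_cube: the small clear ice cube, 26 mm, loose; stays in the tray. Origin centre of its underside
- tumbler: black glass tumbler, 70 mm across the mouth and 85 mm high, standing on the worktop; origin centre of its underside, z up
- jigger: steel double measure, 45 mm across, 85 mm high, a bystander; origin centre of its underside
- steel_cup: open steel cup, 68 mm across, 80 mm high, a bystander; origin centre of its underside
- corkscrew: black waiter's corkscrew lying flat, 115 mm long (y), 30 mm wide, 13 mm high, a bystander; origin centre of its underside
- muddler: brown wooden muddler lying flat behind the rail, 207 mm long (y), 39 mm thick, a bystander; origin centre of its underside

How it is judged:
By the outcome, as a careful person would: the job done as asked, in the order asked, and still so for the second after the job is handed in, while the arm keeps its last pose, push and grip.
It also fails if it takes over 51 s, if anything falls off the work surface, if the arm or the gripper's body presses on something with over 40 N, if the wrist force passes 120 N, or if a joint passes its speed limit or range.

ROBOT

A 6-joint arm with a two-finger parallel gripper is mounted at the origin on a cart in front of the work surface, level with it; the furniture and walls round the work are solid. World frame = base frame: x ahead of the robot, y to its left, z up, the work surface at z = 0. Lengths are in m, angles in rad, forces in N, time in s.
With the tool pointing down it reaches from about 0.25 to 0.775 m from the base axis. Payload 4 kg.
Tool frame: the origin (TCP) lies midway between the tips of the shut fingers; the grasp point (between the pads) lies 19 mm behind it; z points along the fingers, x is the direction in which the jaws open and shut, and the axes are right-handed (so a half turn about z gives the same grasp; the last joint's range is limited). The gripper opens to 94 mm and grips with 3 to 60 N. Pads are 16 mm wide; open, the fingers measure 119 mm over their backs; the gripper's body (75 mm by 177 mm) begins 78 mm behind the grasp point.
Start: joints at [-1.424, 0.087, 1.371, -0, 1.684, -0.103], TCP at [0.136, -0.533, 0.206] pointing down, gripper open.
Joint ranges: [-3.1, 3.1], [-0.76, 2.03], [0.27, 2.55], [-1.08, 4.22], [0.17, 2.65], [-2.57, 2.57]. Speed limits (rad/s): [2.79, 2.79, 3.14, 3.14, 3.14, 3.14].

INTERFACE

Orientations are given as [roll, pitch, yaw] about the fixed x, y, z axes, in that order (R = Rz(yaw) Ry(pitch) Rx(roll)).
In Python, from bench import robot, eyes, close_job gives the robot as it stands.
- The arm moves only by the shell command python3 -m jog 'ROWS'. ROWS is JSON, a list of rows, each a list of 3 entries, a list of its own where there are three numbers: the turn, a rotation vector about the tool's x, y, z in degrees, then the shift along the tool's x, y, z in mm, then the closure, from -1 (fully open) to 1 (shut). In form: [[[wx, wy, wz], [x, y, z], claw], ...]. A call has 1 to 5 rows; each row is the pose to reach, as a shift and turn from the pose commanded when the call began, along the tool's axes at that moment; what a row does not reach only later rows make up. A row lasts 1/10 s, in which the tool goes at most 50 mm and 8.59 degrees, less where a joint would pass 70% of its speed; a pose out of reach is approached as far as the arm can. A call with a gripper value outside its range is refused whole. The fingers move at their own pace and stop on an object; the grip force is fixed at half the most. Time passes only in rows, so rows that repeat a pose let the fingers close. It gives the time, the measured TCP pose, the force and the opening at its end, in the units of the state.
- robot.get_obs(): the state, without advancing time (a new reading comes with each control period).
- eyes.snapshot(name): name is "side" or "top"; returns (picture, depth): 400x640x3 uint8, red, green, blue; 400x640 float32, m along the optical axis (not along the pixel's ray), 0 where there is no reading.
- eyes.camera_params(name): a dict with "mtx" (3x3 intrinsics, pixels), "k1" (the pictures are not rectified: a ray, as slopes to the right and down, at radius r is drawn at 1 + k1 r^2 times it, then the intrinsics apply), "world_to_cam" (4x4, takes a point from world to camera coordinates). Camera axes: x right, y up, looking along -z (the intrinsics and any distortion apply to the point x, -y, -z); pixel columns grow to the right and rows downward; lengths in m; the calibration is good to about 2 mm. A picture is of the moment at which its call begins. camera_params takes no time and is no camera call.
- close_job(): hands the job in, once; it reports no verdict.
The state is a dict: "time": time; "joint_positions": joint angles; "qvel": joint speeds; "joint_torque": joint torques, N m; "tool_pos": TCP position; "ee_rot": TCP orientation; "wrist_force": force on the tool from outside, world axes, zero at the start; "wrist_torque": the same for the moment, N m; "width": finger opening in m.
Only numpy, scipy, OpenCV 4.12 (cv2) and the standard library are available. Lean on these libraries where they do the work, as an engineer would, in place of code of your own. Each camera call takes 0.05 s, during which the arm holds its last target. There are 200 camera calls.

## Working session

There is one attempt and no reset: what is moved stays moved. The work goes in short steps, Python scripts to look and compute and a shell command to move; the robot and the scene stay as the last step left them, time stands still between calls to the robot, and variables do not carry over. Pictures are saved under pics/ and viewed, about 8 in all and at most 12, crops included, and the job is handed in when it is done.

```bash
mkdir -p pics; ls; cat > h.py <<'E'
import numpy as np, cv2
from bench import robot, eyes
def cloud(name):
    im,d=eyes.snapshot(name); p=eyes.camera_params(name)
    return im,d,p
def pix2ray(p,u,v):
    K=np.array(p["mtx"]); 
    x=(np.asarray(u,float)-K[0,2])/K[0,0]; y=(np.asarray(v,float)-K[1,2])/K[1,1]
    a,b=x.copy(),y.copy()
    for _ in range(15):
        s=1+p["k1"]*(a*a+b*b); a=x/s; b=y/s
    return np.stack([a,-b,-np.ones_like(a)],-1)
def world(p,u,v,d):
    T=np.linalg.inv(np.array(p["world_to_cam"]))
    return (pix2ray(p,u,v)*np.asarray(d)[...,None])@T[:3,:3].T+T[:3,3]
def plane(p,u,v,z):
    T=np.linalg.inv(np.array(p["world_to_cam"])); r=pix2ray(p,u,v)@T[:3,:3].T
    return T[:3,3]+r*((z-T[2,3])/r[...,2])[...,None]
def full(name):
    im,d,p=cloud(name); v,u=np.mgrid[:400,:640]
    return im,d,p,world(p,u,v,d)
E
python3 - <<'E'
from h import *
for n in("top","side"):
    im,d,p,W=full(n); cv2.imwrite(f"pics/{n}0.png",im[...,::-1]); np.savez(f"{n}0.npz",im=im,d=d,W=W)
    T=np.linalg.inv(p["world_to_cam"]); print(n,p["mtx"],p["k1"],T.round(3),(d==0).mean())
o=robot.get_obs(); print(o)
E
```

```text
pics
top [[520.42220925   0.         316.32342416]
 [  0.         520.42220925 202.51222396]
 [  0.           0.           1.        ]] -0.08220709231136548 [[-0.     0.996 -0.089  0.486]
 [-1.    -0.    -0.002  0.123]
 [-0.002  0.089  0.996  1.266]
 [ 0.     0.     0.     1.   ]] 0.00394921875
side [[361.73713893   0.         318.66454052]
 [  0.         361.73713893 201.99937405]
 [  0.           0.           1.        ]] -0.0018857400284988822 [[ 0.637 -0.407  0.655  1.163]
 [ 0.771  0.361 -0.525 -0.333]
 [-0.023  0.839  0.544  0.598]
 [ 0.     0.     0.     1.   ]] 0.0173203125
{'time': 0.1, 'joint_positions': array([-1.42410392e+00,  8.78609153e-02,  1.37209244e+00, -3.71641221e-06,
        1.68363293e+00, -1.03102921e-01]), 'qvel': array([ 0.00086974, -0.00115344, -0.00390212,  0.00200469, -0.00025038,
       -0.00104847]), 'joint_torque': array([ 2.72527148e-03, -3.41251767e+01, -3.03301799e+01,  7.21009634e-02,
        3.04348301e-02, -9.57888506e-05]), 'tool_pos': array([ 0.1358815 , -0.53242859,  0.2044377 ]), 'ee_rot': array([-3.14139114e+00,  1.98341988e-03, -1.32100121e+00]), 'wrist_force': array([-0.41158724,  0.0933848 , -0.78140402]), 'wrist_torque': array([ 0.02045263, -0.03883298,  0.02279878]), 'width': 0.09393149839289139}
```

```bash
python3 -c "
import cv2
a=cv2.imread('pics/top0.png');b=cv2.imread('pics/side0.png')
" ; ls -la pics
```

```text
total 752
drwxr-xr-x 2 agent agent   4096 Dec  5 11:51 .
drwxr-xr-x 3 agent agent   4096 Dec  5 11:51 ..
-rw-r--r-- 1 agent agent 355154 Dec  5 11:51 side0.png
-rw-r--r-- 1 agent agent 401413 Dec  5 11:51 top0.png
```

View pics/top0.png

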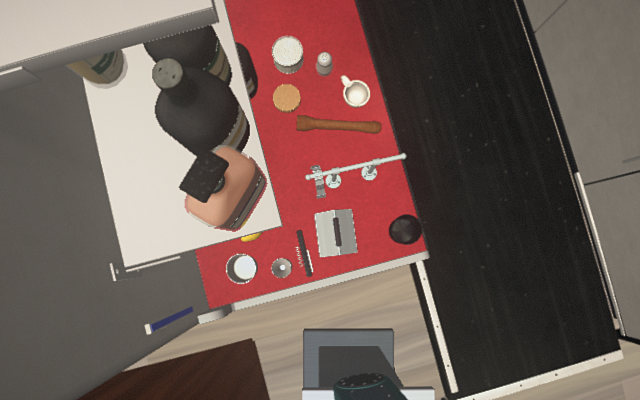

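View pics/side0.png

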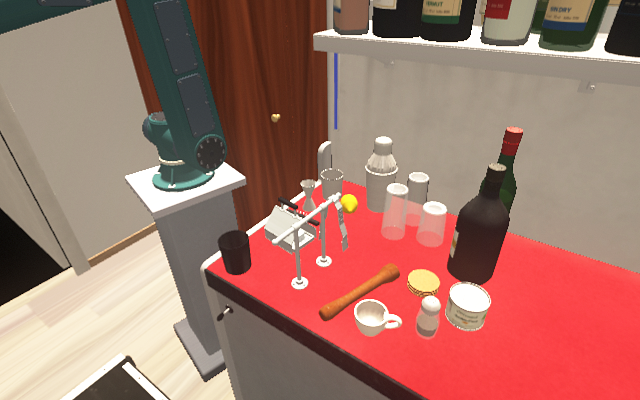

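The top view shows the cover at (337,232) with its dark handle, the rail bar from (308,178) to (405,156), the tongs at (318,180), the tumbler at (405,229), the corkscrew at (304,254), the jigger at (281,268) and the steel cup at (241,268). The muddler is at (338,125), behind the rail. The side view agrees.

```bash
python3 - <<'E'
from h import *
z=np.load("top0.npz"); im=z["im"];W=z["W"];p=eyes.camera_params("top")
hsv=cv2.cvtColor(im,cv2.COLOR_RGB2HSV); v,u=np.mgrid[:400,:640]
def box(u0,u1,v0,v1): return (u>=u0)&(u<=u1)&(v>=v0)&(v<=v1)
def rep(n,m):
    P=W[m]; r=cv2.minAreaRect(P[:,:2].astype(np.float32)*1000)
    print(n,m.sum(),"med",np.median(P,0).round(4),"min",P.min(0).round(3),"max",P.max(0).round(3),"rect",np.round(r[0],1),np.round(r[1],1),round(r[2],1))
Z=W[...,2]
print("table z",np.median(Z[box(260,290,170,200)]))
h=box(325,350,210,255)&(hsv[...,2]<70); rep("handle",h)
c=box(308,362,203,262)&(Z>0.02); rep("cover",c)
# handle via plane ray
q=plane(p,u[h],v[h],0.115); r=cv2.minAreaRect(q[:,:2].astype(np.float32)*1000); print("handle ray",r)
b=box(300,412,148,185)&(Z>0.145)&(Z<0.18); rep("bar",b)
P=W[b]; 
bb=box(328,404,150,180)&(hsv[...,1]<80)&(Z>0.14)&(Z<.18); rep("barmid",bb)
q=plane(p,u[bb],v[bb],0.163)[:,:2]; print("barline",cv2.fitLine(q.astype(np.float32),cv2.DIST_HUBER,0,.001,.001).ravel(), q.min(0),q.max(0))
bb2=box(300,412,148,185)&(hsv[...,1]<110)&(Z>0.13); q=plane(p,u[bb2],v[bb2],0.163)[:,:2]; print("ends",q[np.argmax(q[:,1])],q[np.argmin(q[:,1])])
t=box(308,328,162,200)&(hsv[...,1]<110)&(Z>0.02); rep("tongs",t)
k=box(385,425,210,246)&(hsv[...,2]<60)&(hsv[...,1]<200)&(Z>0.02)&(Z<.12); rep("tumbler",k)
kk=box(385,425,210,246)&(hsv[...,2]<60); (cx,cy),rr=cv2.minEnclosingCircle(np.stack([u[kk],v[kk]],1).astype(np.float32)); print(cx,cy,rr)
for n,bx in dict(cork=(293,315,228,278),jig=(270,293,256,280),cup=(225,258,250,286),muddler=(293,384,112,135)).items():
    rep(n,box(*bx)&(Z>0.006)&((hsv[...,1]<150)|(hsv[...,0]>3)))
s=box(90,270,60,260)&(Z>0.25); rep("shelf",s)
ss=np.load("side0.npz");W2=ss["W"]; S=W2[(W2[...,2]>.06)&(W2[...,2]<.19)&(W2[...,0]>.3)&(W2[...,0]<.55)&(abs(W2[...,1])<.4)]
print(len(S), "side bar",np.median(S[S[:,2]>.155],0))
E
```

```text
table z 0.0031890874321491847
handle 21 med [0.5318 0.0773 0.1167] min [0.494 0.073 0.114] max [0.554 0.084 0.119] rect [524.5  77.5] [60.2  4. ] 8.2
cover 1710 med [0.523  0.0818 0.0591] min [0.469 0.029 0.029] max [0.58  0.128 1.266] rect [524.2  80.5] [104.2  92.8] 7.1
handle ray ((524.556884765625, 77.50457763671875), (60.29842758178711, 3.9730212688446045), 8.237967491149902)
bar 629 med [0.6585 0.0637 0.1644] min [ 0.624 -0.068  0.146] max [0.692 0.149 0.173] rect [657.1  39.6] [ 38.9 222.3] 9.1
barmid 394 med [0.667  0.0166 0.1648] min [ 0.645 -0.064  0.141] max [0.692 0.1   0.172] rect [667.7  18.4] [ 14.1 168.7] 12.5
barline [ 0.21995872 -0.97550917  0.6674839   0.01913201] [ 0.64553788 -0.06372274] [0.69122268 0.10004969]
ends [0.63909896 0.14925104] [ 0.68686686 -0.06796805]
tongs 341 med [0.6371 0.1193 0.1534] min [0.486 0.1   0.032] max [0.679 0.143 1.266] rect [582.5 126.8] [ 42.6 191.3] 85.1
tumbler 278 med [ 0.534  -0.1002  0.0606] min [ 0.499 -0.114  0.02 ] max [ 0.563 -0.046  0.089] rect [530.9 -80. ] [67.4 63.6] 89.3
408.3970642089844 224.0 21.717775344848633
cork 353 med [0.4736 0.1549 0.0121] min [0.421 0.123 0.006] max [0.536 0.179 1.266] rect [478.1 148. ] [114.2  53.4] 13.6
jig 317 med [0.4434 0.2061 0.0697] min [0.416 0.123 0.007] max [0.486 0.226 1.266] rect [465.9 179.1] [ 43.8 112. ] 41.0
cup 405 med [0.4383 0.314  0.0451] min [0.397 0.123 0.006] max [0.486 0.331 1.266] rect [439.7 225.3] [ 79.5 211.1] 3.7
muddler 918 med [0.7851 0.0801 0.0285] min [ 0.486 -0.03   0.006] max [0.818 0.183 1.266] rect [667.9  52.6] [327.4 211.1] 11.8
shelf 32787 med [0.6116 0.3293 0.4877] min [0.464 0.123 0.25 ] max [0.787 0.483 1.266] rect [623.4 311.9] [363.1 295.1] 15.0
2090 side bar [0.36953271 0.38982803 0.17280332]
```

```bash
python3 - <<'E'
import cv2
a=cv2.imread('pics/top0.png')[145:285,220:430]; b=cv2.imread('pics/side0.png')[160:310,210:370]
a=cv2.resize(a,(800,533),interpolation=cv2.INTER_CUBIC); cv2.imwrite('pics/top0c.png',a)
cv2.imwrite('pics/side0c.png',cv2.resize(b,(640,600),interpolation=cv2.INTER_CUBIC))
E
```

```text
(no output)
```

View pics/top0c.png

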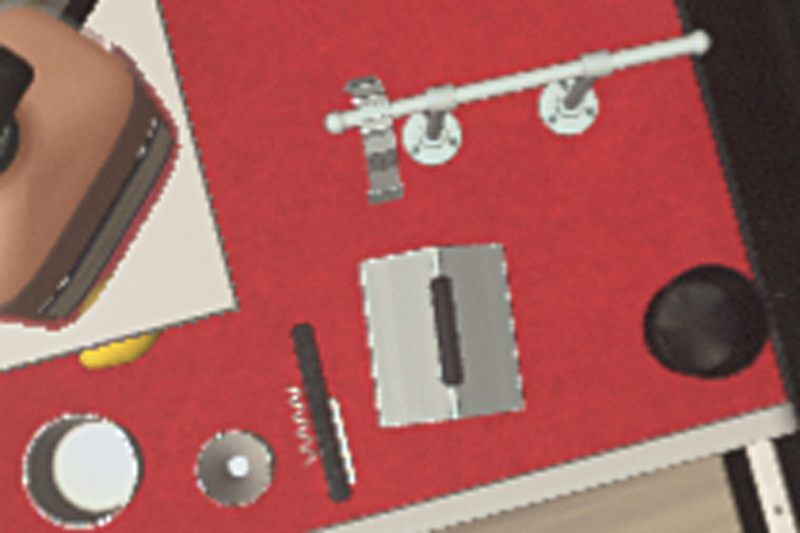

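```bash
cat > plan.py <<'E'
import sys, numpy as np
from scipy.spatial.transform import Rotation as R
from bench import robot
# usage: plan.py x y z(TCP, m) yaw(deg)
def plan(x,y,z,yaw):
    o=robot.get_obs(); Rc=R.from_euler("xyz",o["ee_rot"]); Rt=R.from_euler("xyz",[np.pi,0,np.radians(yaw)])
    w=np.degrees((Rc.inv()*Rt).as_rotvec()); s=Rc.inv().apply(np.array([x,y,z])-o["tool_pos"])*1000
    print(f"t={o['time']:.2f} pos={o['tool_pos'].round(4)} yaw={np.degrees(o['ee_rot'][2]):.1f} F={o['wrist_force'].round(1)} w={o['width']*1e3:.1f} | turn {w.round(1)} shift {s.round(1)} rows {max(np.linalg.norm(s)/50,np.linalg.norm(w)/8.59):.1f}")
plan(*map(float,sys.argv[1:5]))
E
python3 - <<'E'
from h import *
z=np.load("top0.npz"); im=z["im"];W=z["W"];p=eyes.camera_params("top");Z=W[...,2]
v,u=np.mgrid[:400,:640]; box=lambda a,b,c,d:(u>=a)&(u<=b)&(v>=c)&(v<=d)
hsv=cv2.cvtColor(im,cv2.COLOR_RGB2HSV)
h=box(328,346,212,252)&(hsv[...,2]<115)&(Z>.105)&(Z<.125); q=plane(p,u[h],v[h],.1155); print("handle",h.sum(),cv2.minAreaRect((q[:,:2]*1000).astype(np.float32)),q.mean(0))
c=box(308,362,203,262)&(Z>0.02)&(Z<.13); q=W[c];print("cover",cv2.minAreaRect((q[:,:2]*1000).astype(np.float32)))
k=box(385,425,208,250)&(Z>.07)&(Z<.1); q=plane(p,u[k],v[k],.085); print("rim",k.sum(),cv2.minEnclosingCircle((q[:,:2]*1000).astype(np.float32)))
dk=box(385,425,208,250)&(hsv[...,1]<120)&(hsv[...,2]<80); n,l,s,cc=cv2.connectedComponentsWithStats(dk.astype(np.uint8)); i=1+np.argmax(s[1:,4]); q=plane(p,u[l==i],v[l==i],.085); print("dark",s[i],cv2.minEnclosingCircle((q[:,:2]*1000).astype(np.float32)))
for a in((441,98),(597,66),(519,82),(449,331),(707,322)): print(a,plane(p,np.array(220+a[0]/3.81),np.array(145+a[1]/3.81),.165 if a[1]<200 else (.1155 if a[0]<500 else .085)).round(4))
S=box(0,285,0,275)&(Z>.3)&(Z<.42); print("shelf z hist",np.histogram(Z[box(100,285,40,265)],bins=np.arange(0,.9,.05)))
for a in((278,224),(255,100),(200,247)): print(a,W[a[1],a[0]].round(3))
ss=np.load("side0.npz");W2=ss["W"]; v2=(W2[...,2]>.155)&(W2[...,2]<.18)&(W2[...,0]>.6)&(W2[...,0]<.72)&(W2[...,1]<.17)&(W2[...,1]>-.1); q=W2[v2]; print("side bar",len(q),cv2.fitLine(q.astype(np.float32),cv2.DIST_HUBER,0,.001,.001).ravel().round(4))
E
python3 plan.py 0.5245 0.0775 0.22 -82
```

```text
handle 149 ((524.1140747070312, 79.47405242919922), (61.121891021728516, 11.694952011108398), 7.378543376922607) [0.52419664 0.07948486 0.1155    ]
cover ((524.3853149414062, 79.2773208618164), (104.21380615234375, 90.31141662597656), 7.112565517425537)
rim 154 ((530.91552734375, -79.5130386352539), 35.17417907714844)
dark [389 208  37  36 918] ((539.2437133789062, -88.91146850585938), 52.02388000488281)
(441, 98) [0.6523 0.0835 0.165 ]
(597, 66) [ 0.6705 -0.0043  0.165 ]
(519, 82) [0.6614 0.0397 0.165 ]
(449, 331) [0.5234 0.0776 0.1155]
(707, 322) [ 0.5295 -0.0777  0.085 ]
shelf z hist (array([ 4250,   638,   167,   338,    42,    31,    24,    14,     8,
       18151,  1880,  1354,  2821,  6397,  2145,   806,   412]), array([0.  , 0.05, 0.1 , 0.15, 0.2 , 0.25, 0.3 , 0.35, 0.4 , 0.45, 0.5 ,
       0.55, 0.6 , 0.65, 0.7 , 0.75, 0.8 , 0.85]))
(278, 224) [0.523 0.182 0.486]
(255, 100) [0.855 0.278 0.002]
(200, 247) [0.489 0.301 0.479]
side bar 481 [-0.2115  0.9774  0.0025  0.668   0.0349  0.1632]
t=0.10 pos=[ 0.1359 -0.5324  0.2044] yaw=-75.7 F=[-0.4  0.1 -0.8] w=93.9 | turn [-0.   0.1  6.3] shift [-495.  -527.3  -14.5] rows 14.5
```

```bash
python3 -m jog '[[[0,0,0],[-40,-42,-5],-1],[[0,0,0],[-75,-80,-15],-1],[[0,0,0],[-110,-116,-15],-1],[[0,0,0],[-144,-152,-15],-1],[[0,0,0],[-178,-188,-15],-1]]'; python3 plan.py 0.5241 0.0795 0.22 -82.9
```

```text
time: 0.6
tool_pos: [0.2693, -0.3205, 0.2202]
ee_rot: [-3.141, 0.0, -1.322]
wrist_force: [0.9, 0.1, 0.0]
width: 0.0939
t=0.60 pos=[ 0.2693 -0.3205  0.2202] yaw=-75.7 F=[0.9 0.1 0. ] w=93.9 | turn [-0.   0.   7.2] shift [-3.249e+02 -3.455e+02  3.000e-01] rows 9.5
```

```bash
python3 -m jog '[[[0,0,0],[-34,-36,0],-1],[[0,0,0],[-68,-72,0],-1],[[0,0,0],[-102,-108,0],-1],[[0,0,0],[-136,-144,0],-1],[[0,0,0],[-170,-180,0],-1]]'; python3 -m jog '[[[0,0,2],[-34,-36,0],-0.4],[[0,0,4],[-68,-72,0],-0.4],[[0,0,6],[-102,-108,0],-0.4],[[0,0,7],[-136,-144,0],-0.4],[[0,0,7.2],[-151,-162,0],-0.4]]'; python3 plan.py 0.5241 0.0795 0.092 -82.9
```

```text
time: 1.1
tool_pos: [0.4017, -0.1111, 0.2202]
ee_rot: [-3.142, -0.0, -1.321]
wrist_force: [1.1, 0.3, 0.2]
width: 0.0938
time: 1.6
tool_pos: [0.5216, 0.0768, 0.2193]
ee_rot: [3.14, 0.001, -1.443]
wrist_force: [1.3, 0.5, 0.1]
width: 0.0658
t=1.60 pos=[0.5216 0.0768 0.2193] yaw=-82.7 F=[1.3 0.5 0.1] w=65.8 | turn [0.1 0.1 0.2] shift [ -2.2  -3.  127.3] rows 2.5
```

```bash
python3 -m jog '[[[0,0,0],[-1,-1,30],-0.4],[[0,0,0],[-1,-1,60],-0.4],[[0,0,0],[-1,-1,90],-0.4],[[0,0,0],[-1,-1,115],-0.4],[[0,0,0],[-1,-1,126],-0.4]]'; python3 plan.py 0.5241 0.0795 0.092 -82.9;  python3 - <<'E'
from h import *
im,d,p,W=full("side"); b=im[150:300,210,][None] if 0 else im[130:290,200:400]
cv2.imwrite("pics/a1.png",cv2.resize(b,(750,600),interpolation=cv2.INTER_CUBIC)[...,::-1])
E
```

```text
time: 2.1
tool_pos: [0.5195, 0.0743, 0.0908]
ee_rot: [3.135, 0.0, -1.447]
wrist_force: [-0.4, 1.6, 0.5]
width: 0.0658
t=2.10 pos=[0.5195 0.0743 0.0908] yaw=-82.9 F=[-0.4  1.6  0.5] w=65.8 | turn [0.4 0.  0. ] shift [-4.6 -5.2 -1.2] rows 0.1
```

View pics/a1.png

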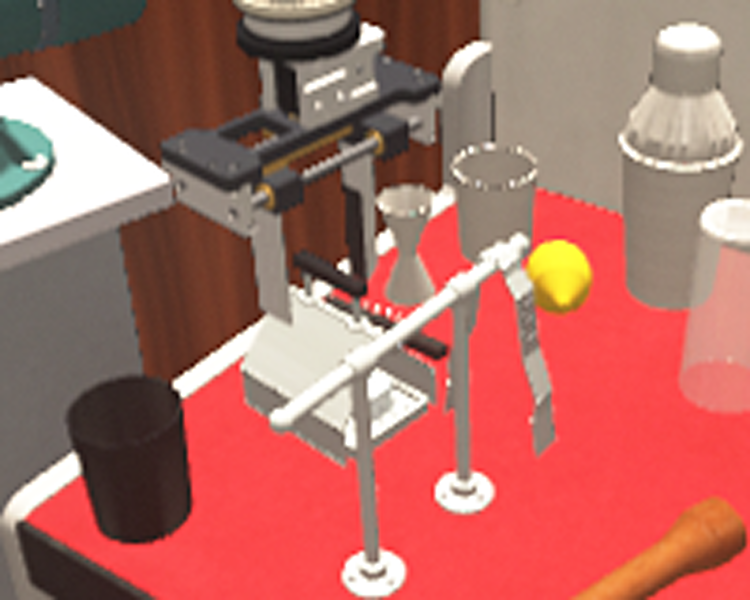

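The view shows the open fingers standing either side of the cover's dark handle at about (330,275), clear of the jigger and cup. I will centre, then close.

```bash
python3 -m jog '[[[0.4,0,0],[-4,-5,-1],-0.4],[[0.4,0,0],[-4,-5,-1],-0.4],[[0.4,0,0],[-4,-5,-1],1],[[0.4,0,0],[-4,-5,-1],1],[[0.4,0,0],[-4,-5,-1],1]]'; python3 plan.py 0.5241 0.0795 0.092 -82.9
```

```text
time: 2.65
tool_pos: [0.5267, 0.0789, 0.0963]
ee_rot: [-3.133, -0.0, -1.447]
wrist_force: [0.7, -0.4, 0.4]
width: 0.0454
t=2.65 pos=[0.5267 0.0789 0.0963] yaw=-82.9 F=[ 0.7 -0.4  0.4] w=45.4 | turn [-0.5 -0.   0. ] shift [-0.9  2.5  4.3] rows 0.1
```

```bash
python3 -m jog '[[[0,0,0],[0,2,3],0.3],[[0,0,0],[0,2,3],0.3]]';  python3 plan.py 0.5241 0.0795 0.092 -82.9
```

```text
time: 2.85
tool_pos: [0.5237, 0.0786, 0.092]
ee_rot: [-3.136, -0.0, -1.447]
wrist_force: [0.6, -0.7, 0.1]
width: 0.0332
t=2.85 pos=[0.5237 0.0786 0.092 ] yaw=-82.9 F=[ 0.6 -0.7  0.1] w=33.2 | turn [-0.3 -0.   0. ] shift [-0.8 -0.5 -0. ] rows 0.0
```

```bash
python3 -m jog '[[[0,0,0],[0,0,0],1],[[0,0,0],[0,0,0],1],[[0,0,0],[0,0,0],1],[[0,0,0],[0,0,0],1]]';  python3 -m jog '[[[0,0,0],[0,0,-10],1],[[0,0,0],[0,0,-20],1],[[0,0,0],[0,0,-30],1],[[0,0,0],[0,0,-40],1]]'; python3 plan.py 0.6 0.0 0.29 12.5
```

```text
time: 3.25
tool_pos: [0.5242, 0.0788, 0.0924]
ee_rot: [-3.135, 0.0, -1.447]
wrist_force: [0.3, 0.4, -0.4]
width: 0.0122
time: 3.65
tool_pos: [0.5243, 0.0786, 0.1338]
ee_rot: [-3.134, -0.0, -1.447]
wrist_force: [-0.2, -0.5, -1.5]
width: 0.0115
t=3.65 pos=[0.5243 0.0786 0.1338] yaw=-82.9 F=[-0.2 -0.5 -1.5] w=11.5 | turn [ -0.3  -0.4 -95.4] shift [  87.5  -66.7 -155.6] rows 11.1
```

```bash
python3 -m jog '[[[0,0,-4],[0,0,-30],1],[[0,0,-12],[0,0,-65],1],[[0,0,-20],[0,0,-100],1],[[0,0,-28],[0,0,-130],1],[[0,0,-36],[0,0,-152],1]]'; python3 -m jog '[[[0,0,-8],[0,0,0],1],[[0,0,-16],[0,0,0],1],[[0,0,-24],[0,0,0],1],[[0,0,-32],[0,0,0],1],[[0,0,-40],[0,0,0],1]]'; python3 plan.py 0.6721 0.001 0.286 12.5
```

```text
time: 4.15
tool_pos: [0.5233, 0.0785, 0.2882]
ee_rot: [-3.133, -0.007, -0.813]
wrist_force: [0.7, -0.3, -1.5]
width: 0.0115
time: 4.65
tool_pos: [0.5229, 0.0785, 0.2854]
ee_rot: [-3.14, -0.008, -0.114]
wrist_force: [0.0, 0.1, -1.3]
width: 0.0118
t=4.65 pos=[0.5229 0.0785 0.2854] yaw=-6.6 F=[ 0.   0.1 -1.3] w=11.8 | turn [ -0.   -0.5 -19.1] shift [157.1  60.    0.5] rows 3.4
```

```bash
python3 -m jog '[[[0,-0.5,-5],[40,15,0],1],[[0,-0.5,-10],[80,30,0],1],[[0,-0.5,-15],[115,45,0],1],[[0,-0.5,-19],[150,57,0],1],[[0,-0.5,-19],[157,60,0],1]]'; python3 -m jog '[[[0,0,0],[0,0,0],1],[[0,0,0],[0,0,0],1]]'; python3 - <<'E'
from h import *
out=[]
for n in("top","side"):
    im,d,p,W=full(n); np.savez(f"{n}1.npz",im=im,W=W)
    b=im[120:260,280:420] if n=="top" else im[80:300,200:420]
    out.append(cv2.resize(b,(400,400),interpolation=cv2.INTER_CUBIC))
cv2.imwrite("pics/a2.png",np.hstack(out)[...,::-1])
E
python3 plan.py 0.6721 0.001 0.286 12.5
```

```text
time: 5.15
tool_pos: [0.6739, -0.0022, 0.2831]
ee_rot: [-3.141, 0.004, 0.209]
wrist_force: [-0.5, -0.4, -2.4]
width: 0.0116
time: 5.35
tool_pos: [0.671, 0.0007, 0.2861]
ee_rot: [-3.14, 0.002, 0.211]
wrist_force: [-0.9, -0.9, -1.5]
width: 0.0113
t=5.45 pos=[0.6707 0.0011 0.2869] yaw=12.2 F=[-0.6 -0.2 -1.5] w=11.7 | turn [-0.   0.  -0.3] shift [1.3 0.4 0.9] rows 0.0
```

View pics/a2.png

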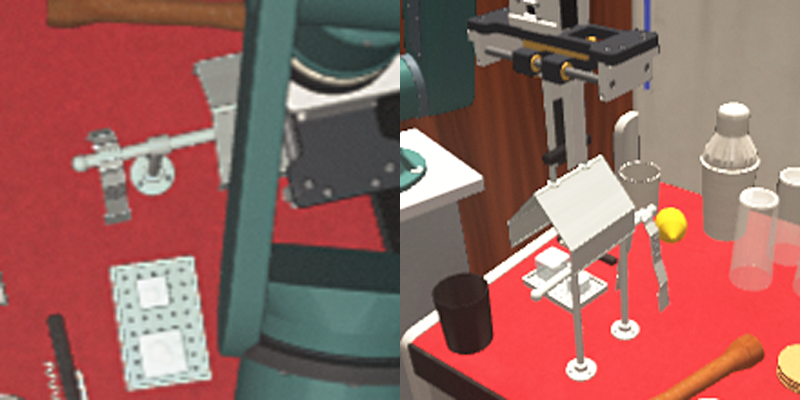

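The cover hangs level from the gripper, parallel to the bar with its ridge above it. The tray is uncovered, with the large cube at the near end (crop pixel (162,352)) and the small one at the far end (153,292). I will lower it.

```bash
python3 -m jog '[[[0,0,0],[1,0,20],1],[[0,0,0],[1,0,40],1],[[0,0,0],[1,0,60],1],[[0,0,0],[1,0,80],1],[[0,0,0],[1,0,92],1]]'; python3 -m jog '[[[0,0,0],[0,0,0],1],[[0,0,0],[0,0,4],1],[[0,0,0],[0,0,7],1]]'; python3 plan.py 0.6721 0.001 0.181 12.5
python3 - <<'E'
from h import *
z=np.load("top1.npz");im=z["im"];W=z["W"];p=eyes.camera_params("top");hsv=cv2.cvtColor(im,cv2.COLOR_RGB2HSV)
v,u=np.mgrid[:400,:640]
# crop scale 400/140
for n,(a,b) in dict(large=(162,352),small=(153,292)).items():
    uu,vv=int(280+a/2.857),int(120+b/2.857); print(n,uu,vv,W[vv-1:vv+2,uu-1:uu+2].reshape(-1,3).mean(0).round(4),W[vv-8:vv+9:2,uu,2].round(3),W[vv,uu-8:uu+9:2,2].round(3))
for n,t,(a,b,c,dd) in(("large",.044,(322,353,230,256)),("small",.032,(322,346,213,230))):
    m=(u>=a)&(u<=b)&(v>=c)&(v<=dd)&(W[...,2]>t-.01)&(W[...,2]<t+.02); q=plane(p,u[m],v[m],t)[:,:2]*1000; print(n,m.sum(),cv2.minAreaRect(q.astype(np.float32)),np.median(W[m][:,2]))
m=(u>=312)&(u<=356)&(v>=205)&(v<=260)&(hsv[...,1]<100); q=plane(p,u[m],v[m],.012)[:,:2]*1000; print("tray",m.sum(),cv2.minAreaRect(q.astype(np.float32)))
E
```

```text
time: 5.95
tool_pos: [0.6709, 0.0013, 0.1926]
ee_rot: [-3.14, 0.003, 0.212]
wrist_force: [0.4, -1.0, -2.0]
width: 0.0115
time: 6.25
tool_pos: [0.6729, 0.0005, 0.1881]
ee_rot: [3.141, -0.001, 0.212]
wrist_force: [0.5, -0.5, -1.5]
width: 0.0114
t=6.25 pos=[6.729e-01 5.000e-04 1.881e-01] yaw=12.1 F=[ 0.5 -0.5 -1.5] w=11.4 | turn [ 0.  -0.1 -0.4] shift [-0.7 -0.7  7.1] rows 0.1
large 336 243 [0.4996 0.0793 0.045 ] [0.009 0.046 0.044 0.046 0.043 0.044 0.042 0.045 0.042] [0.006 0.046 0.045 0.045 0.043 0.046 0.047 0.05  0.041]
small 333 222 [0.5495 0.0858 0.0324] [0.004 0.01  0.034 0.035 0.031 0.032 0.034 0.001 0.002] [0.01  0.006 0.03  0.033 0.031 0.028 0.033 0.007 0.008]
large 258 ((499.1382751464844, 77.60426330566406), (37.66543960571289, 37.758304595947266), 9.407702445983887) 0.043911991584935084
small 118 ((550.0253295898438, 85.07807159423828), (25.770004272460938, 25.753984451293945), 9.440731048583984) 0.03171798971676154
tray 1363 ((526.235107421875, 71.92472076416016), (106.53604125976562, 87.64677429199219), 8.084769248962402)
```

```bash
python3 -m jog '[[[0,0,0],[0,0,2],1],[[0,0,0],[0,0,4],1],[[0,0,0],[0,0,6],1],[[0,0,0],[0,0,6],1]]'; python3 plan.py 0.6721 0.001 0.181 12.5
```

```text
time: 6.65
tool_pos: [0.6727, 0.0003, 0.1818]
ee_rot: [-3.141, -0.0, 0.212]
wrist_force: [-0.7, -0.5, 3.1]
width: 0.0118
t=6.65 pos=[6.727e-01 3.000e-04 1.818e-01] yaw=12.1 F=[-0.7 -0.5  3.1] w=11.8 | turn [-0.  -0.  -0.4] shift [-0.4 -0.8  0.8] rows 0.0
```

```bash
python3 -m jog '[[[0,0,0],[0,0,-1],0.6],[[0,0,0],[0,0,-1],0.4],[[0,0,0],[0,0,-1],0.2],[[0,0,0],[0,0,-1],0.2]]'; python3 -m jog '[[[0,0,0],[0,0,-15],0.2],[[0,0,0],[0,0,-40],0.2],[[0,0,0],[0,0,-80],0.2],[[0,0,0],[0,0,-110],0.0]]'; python3 plan.py 0.6465 0.1162 0.240 12.5;  python3 - <<'E'
from h import *
out=[]
for n in("top","side"):
    im,d,p,W=full(n); np.savez(f"{n}2.npz",im=im,W=W)
    b=im[120:260,280:420] if n=="top" else im[80:300,200:420]
    out.append(cv2.resize(b,(400,400),interpolation=cv2.INTER_CUBIC))
cv2.imwrite("pics/a3.png",np.hstack(out)[...,::-1])
E
```

```text
time: 7.05
tool_pos: [0.6723, 0.0004, 0.1811]
ee_rot: [-3.141, 0.002, 0.211]
wrist_force: [0.2, 0.1, 0.2]
width: 0.0369
time: 7.45
tool_pos: [0.6727, 0.0004, 0.295]
ee_rot: [3.142, -0.001, 0.211]
wrist_force: [-0.3, -0.1, 0.8]
width: 0.0426
t=7.45 pos=[6.727e-01 4.000e-04 2.950e-01] yaw=12.1 F=[-0.3 -0.1  0.8] w=42.6 | turn [ 0.  -0.1 -0.4] shift [  -1.4 -118.7   55. ] rows 2.6
```

View pics/a3.png

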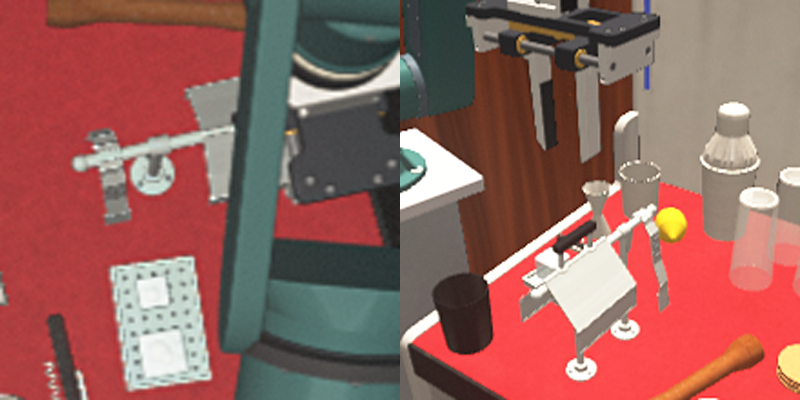

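The cover hangs astride the bar, level, with its handle on top at (575,237), and the tongs are undisturbed at (658,260). Next I will locate the tongs' centre.

```bash
python3 - <<'E'
from h import *
e=np.array([np.cos(np.radians(12.5)),np.sin(np.radians(12.5))]); f=np.array([-e[1],e[0]]); O=np.array([.6634,.0400])
for n in("top2","side2"):
    W=np.load(n+".npz")["W"]; q=W[(W[...,2]>.03)&(W[...,2]<.2)]; r=(q[:,:2]-O); a=r@e; b=r@f
    m=(b>.055)&(b<.125)&(abs(a)<.06)
    for lo,hi in((.03,.06),(.06,.1),(.1,.14),(.14,.158),(.158,.18)):
        k=m&(q[:,2]>lo)&(q[:,2]<hi)
        if hi<=.158 or 1: kk=k&((abs(a)>.009)|(hi<.15))
        if kk.sum()>3: print(n,lo,hi,kk.sum(),"x",np.percentile(a[kk],[2,50,98]).round(4),"y",np.percentile(b[kk],[2,50,98]).round(4))
    k=(q[:,2]>.155)&(q[:,2]<.175)&(b>.015)&(b<.035); print(n,"bar x",np.percentile(a[k],[5,50,95]).round(4),k.sum())
    k=(q[:,2]>.08)&(b<.02)&(b>-.1)&(abs(a)<.06); print(n,"cover b",np.percentile(b[k],[1,99]).round(4),"a",np.percentile(a[k],[1,99]).round(4))
E
python3 plan.py 0.6465 0.1162 0.240 12.5
```

```text
top2 0.03 0.06 27 x [-0.0381 -0.0362  0.0337] y [0.074  0.0841 0.0945]
top2 0.06 0.1 57 x [-0.0358 -0.0301  0.0342] y [0.0761 0.085  0.093 ]
top2 0.1 0.14 44 x [-0.0273 -0.023   0.0212] y [0.0755 0.0841 0.0926]
top2 0.14 0.158 64 x [-0.0205 -0.0134  0.0189] y [0.0755 0.084  0.0926]
top2 0.158 0.18 21 x [-0.0122 -0.0095  0.0109] y [0.0758 0.084  0.0924]
top2 bar x [-0.0051 -0.0011  0.0038] 43
top2 cover b [-0.0499  0.0176] a [-0.0454  0.0439]
side2 0.03 0.06 62 x [0.0336 0.036  0.0386] y [0.0712 0.0819 0.093 ]
side2 0.06 0.1 88 x [-0.0247  0.0319  0.0362] y [0.0734 0.0824 0.0916]
side2 0.1 0.14 109 x [-0.0224  0.022   0.0263] y [0.0739 0.0829 0.0915]
side2 0.14 0.158 55 x [0.0101 0.0157 0.0206] y [0.0725 0.0815 0.0903]
side2 0.158 0.18 15 x [-0.0045  0.0108  0.0113] y [0.0745 0.0808 0.0907]
side2 bar x [-1.7343 -0.6232  0.0047] 107
side2 cover b [-0.0934  0.0102] a [-0.0427  0.0462]
t=7.55 pos=[6.743e-01 2.000e-04 2.996e-01] yaw=12.1 F=[-0.1  0.2 -0. ] w=46.2 | turn [ 0.2 -0.6 -0.4] shift [  -3.5 -119.4   59.2] rows 2.7
```

```bash
python3 -m jog '[[[0,0,0],[0,-25,10],-0.9],[[0,0,0],[0,-60,20],-0.9],[[0,0,0],[-2,-95,30],-0.9],[[0,0,0],[-3,-122,45],-0.9],[[0,0,-0.4],[-4,-124,60],-0.9]]'; python3 -m jog '[[[0,0,0],[0,0,0],-0.9],[[0,0,0],[0,0,0],-0.9]]'; python3 plan.py 0.6454 0.121 0.110 12.5
```

```text
time: 8.05
tool_pos: [0.6414, 0.1244, 0.2308]
ee_rot: [-3.139, 0.002, 0.223]
wrist_force: [0.1, -0.6, 0.2]
width: 0.0836
time: 8.25
tool_pos: [0.6423, 0.1205, 0.231]
ee_rot: [-3.141, 0.003, 0.218]
wrist_force: [0.5, 0.4, 0.1]
width: 0.0893
t=8.25 pos=[0.6423 0.1205 0.231 ] yaw=12.5 F=[0.5 0.4 0.1] w=89.3 | turn [-0.   0.2 -0. ] shift [  3.5   0.3 121. ] rows 2.4
```

```bash
python3 -m jog '[[[0,0,0],[3,0,15],-0.9],[[0,0,0],[3,0,45],-0.9],[[0,0,0],[3,0,75],-0.9],[[0,0,0],[3,0,105],-0.9],[[0,0,0],[3,0,121],-0.9]]'; python3 -m jog '[[[0,0,0],[0,0,0],-0.4],[[0,0,0],[0,0,0],-0.2],[[0,0,0],[0,0,0],-0.1],[[0,0,0],[0,0,0],-0.1]]'; python3 plan.py 0.6454 0.121 0.110 12.5
```

```text
time: 8.75
tool_pos: [0.6441, 0.1204, 0.1068]
ee_rot: [-3.14, 0.006, 0.217]
wrist_force: [0.3, -0.4, -0.3]
width: 0.0893
time: 9.15
tool_pos: [0.6465, 0.1216, 0.1129]
ee_rot: [-3.141, -0.002, 0.218]
wrist_force: [-0.1, 0.6, 0.1]
width: 0.0607
t=9.15 pos=[0.6465 0.1216 0.1129] yaw=12.5 F=[-0.1  0.6  0.1] w=60.7 | turn [-0.  -0.1  0. ] shift [-1.2  0.3  2.9] rows 0.1
```

```bash
python3 -m jog '[[[0,0,0],[-1,0,2],0],[[0,0,0],[-1,0,2],0.06],[[0,0,0],[-1,0,2],0.12],[[0,0,0],[-1,0,2],0.12],[[0,0,0],[-1,0,2],0.12]]'; python3 -m jog '[[[0,0,0],[0,0,0],0.12],[[0,0,0],[0,0,0],0.12],[[0,0,0],[0,0,0],0.12]]'; python3 plan.py 0.6454 0.121 0.110 12.5;  python3 - <<'E'
from h import *
im,d,p,W=full("side"); b=im[150:300,250:400]
cv2.imwrite("pics/a4.png",cv2.resize(b,(600,600),interpolation=cv2.INTER_CUBIC)[...,::-1])
E
```

```text
time: 9.65
tool_pos: [0.6442, 0.1213, 0.1085]
ee_rot: [-3.141, 0.002, 0.218]
wrist_force: [0.7, -0.4, 0.0]
width: 0.0415
time: 9.95
tool_pos: [0.6442, 0.1212, 0.1085]
ee_rot: [-3.141, 0.002, 0.218]
wrist_force: [-0.4, -0.4, 0.1]
width: 0.042
t=9.95 pos=[0.6442 0.1212 0.1085] yaw=12.5 F=[-0.4 -0.4  0.1] w=42.0 | turn [-0.   0.1  0. ] shift [ 1.1  0.5 -1.5] rows 0.0
```

View pics/a4.png

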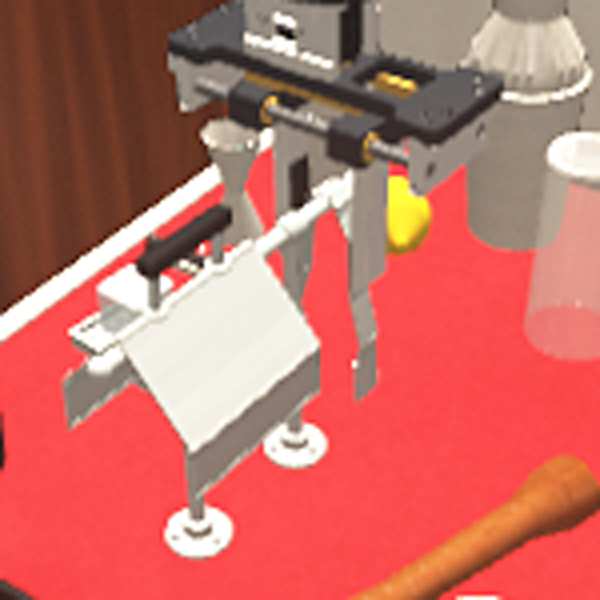

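The fingers hold the finger rests evenly, the bow still sits on the bar at about (340,190), and the cover is untouched. Lifting the tongs straight up now.

```bash
python3 -m jog '[[[0,0,0],[0,0,-15],0.12],[[0,0,0],[0,0,-45],0.12],[[0,0,0],[0,0,-80],0.12],[[0,0,0],[0,0,-115],0.12],[[0,0,0],[0,0,-145],0.12]]'; python3 -m jog '[[[0,0,0],[0,0,-14],0.12],[[0,0,0],[0,0,-20],0.12],[[0,0,0],[0,0,-20],0.12]]'; python3 plan.py 0.499 0.0776 0.25 99.4
```

```text
time: 10.5
tool_pos: [0.6447, 0.1212, 0.2569]
ee_rot: [-3.141, -0.001, 0.218]
wrist_force: [-0.2, 0.1, -1.6]
width: 0.0418
time: 10.8
tool_pos: [0.6449, 0.1212, 0.275]
ee_rot: [-3.141, -0.001, 0.218]
wrist_force: [-0.5, -0.4, -2.0]
width: 0.0416
t=10.80 pos=[0.6449 0.1212 0.275 ] yaw=12.5 F=[-0.5 -0.4 -2. ] w=41.6 | turn [  0.   -0.1 -86.9] shift [-151.9   11.    24.9] rows 10.1
```

```bash
python3 -m jog '[[[0,0,-4],[-15,1,0],0.12],[[0,0,-12],[-45,4,0],0.12],[[0,0,-20],[-80,6,5],0.12],[[0,0,-28],[-115,8,10],0.12],[[0,0,-36],[-145,11,15],0.12]]'; python3 -m jog '[[[0,0,-8],[0,0,5],0.12],[[0,0,-16],[0,0,10],0.12],[[0,0,-24],[0,0,20],0.12],[[0,0,-32],[0,0,40],0.12],[[0,0,-40],[0,0,60],0.12]]'; python3 plan.py 0.499 0.0776 0.17 99.4
```

```text
time: 11.3
tool_pos: [0.503, 0.0787, 0.2567]
ee_rot: [-3.138, 0.003, 0.853]
wrist_force: [-0.5, 0.6, -0.5]
width: 0.0417
time: 11.8
tool_pos: [0.5045, 0.079, 0.1968]
ee_rot: [-3.138, -0.0, 1.551]
wrist_force: [0.6, 0.5, -0.7]
width: 0.0414
t=11.80 pos=[0.5045 0.079  0.1968] yaw=88.8 F=[ 0.6  0.5 -0.7] w=41.4 | turn [ -0.2  -0.  -10.6] shift [-1.5 -5.3 26.8] rows 1.2
```

```bash
python3 -m jog '[[[-0.2,0,-7],[-1,-5,15],0.12],[[-0.2,0,-10.5],[-1,-5,25],0.12],[[-0.2,0,-10.5],[-1,-5,27],0.12],[[-0.2,0,-10.5],[-1,-5,27],0.12]]';  python3 - <<'E'
from h import *
out=[]
for n in("top","side"):
    im,d,p,W=full(n); np.savez(f"{n}3.npz",im=im,W=W)
    b=im[190:290,280:380] if n=="top" else im[140:280,210:350]
    out.append(cv2.resize(b,(400,400),interpolation=cv2.INTER_CUBIC))
cv2.imwrite("pics/a5.png",np.hstack(out)[...,::-1])
W=np.load("side3.npz")["W"]
C=np.array([.499,.0776]);t=np.radians(99.4);e=np.array([np.cos(t),np.sin(t)]);f=np.array([-e[1],e[0]])
for lo,hi in((.085,.105),(.105,.12),(.12,.15),(.15,.17)):
    k=(W[...,2]>lo)&(W[...,2]<hi)&(np.linalg.norm(W[...,:2]-C,axis=-1)<.05); a=(W[k][:,:2]-C)@e; b=(W[k][:,:2]-C)@f; print(lo,hi,k.sum(),np.percentile(a,[2,50,98]).round(4),np.percentile(b,[2,50,98]).round(4)) if k.sum()>3 else 0
E
python3 plan.py 0.499 0.0776 0.17 99.4
```

```text
time: 12.2
tool_pos: [0.4994, 0.0781, 0.1704]
ee_rot: [-3.141, -0.001, 1.727]
wrist_force: [-0.2, 0.9, -0.8]
width: 0.0413
0.085 0.105 49 [-0.0308  0.0239  0.0265] [-0.0117 -0.0022  0.0084]
0.105 0.12 57 [-0.0303 -0.0266  0.0256] [-0.0126 -0.0018  0.0078]
0.12 0.15 117 [-0.0306 -0.0256  0.0269] [-0.0113 -0.0017  0.0076]
0.15 0.17 73 [-0.027  -0.0216  0.0226] [-0.0104 -0.0036  0.0067]
t=12.30 pos=[0.5003 0.0782 0.1719] yaw=99.0 F=[ 0.5  0.3 -0.4] w=41.3 | turn [ 0.1 -0.  -0.4] shift [-0.4 -1.4  1.9] rows 0.1
```

View pics/a5.png

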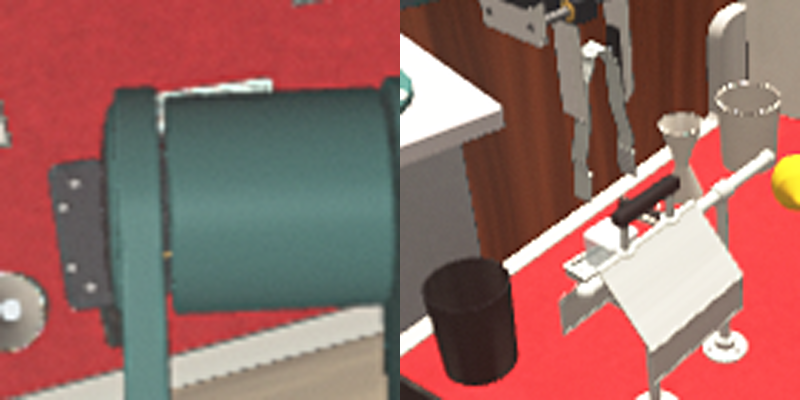

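The side crop shows the tongs held upright with open tips at (585,190) and (628,168), over the tray behind the hung cover. Nothing is disturbed. I will descend around the cube.

```bash
python3 -m jog '[[[0,0,-0.4],[0,-1,15],0.12],[[0,0,-0.4],[0,-1,33],0.12],[[0,0,-0.4],[0,-1,50],0.12],[[0,0,-0.4],[0,-1,64],0.12],[[0,0,-0.4],[0,-1,73],0.12]]'; python3 -m jog '[[[0,0,0],[0,0,2],0.12],[[0,0,0],[0,0,5],0.12],[[0,0,0],[0,0,5],0.12]]'; python3 plan.py 0.499 0.0776 0.092 99.4;  python3 - <<'E'
from h import *
out=[]
im,d,p,W=full("side"); np.savez("side4.npz",im=im,W=W); b=im[190:270,240:320]
cv2.imwrite("pics/a6.png",cv2.resize(b,(600,600),interpolation=cv2.INTER_CUBIC)[...,::-1])
E
```

```text
time: 12.8
tool_pos: [0.4985, 0.078, 0.0969]
ee_rot: [-3.141, -0.001, 1.735]
wrist_force: [0.0, 0.2, -0.1]
width: 0.0414
time: 13.1
tool_pos: [0.4996, 0.0781, 0.0941]
ee_rot: [3.139, -0.0, 1.735]
wrist_force: [0.4, 0.5, 0.1]
width: 0.0415
t=13.10 pos=[0.4996 0.0781 0.0941] yaw=99.4 F=[0.4 0.5 0.1] w=41.5 | turn [ 0.1 -0.   0. ] shift [-0.4 -0.7  2.1] rows 0.0
```

View pics/a6.png

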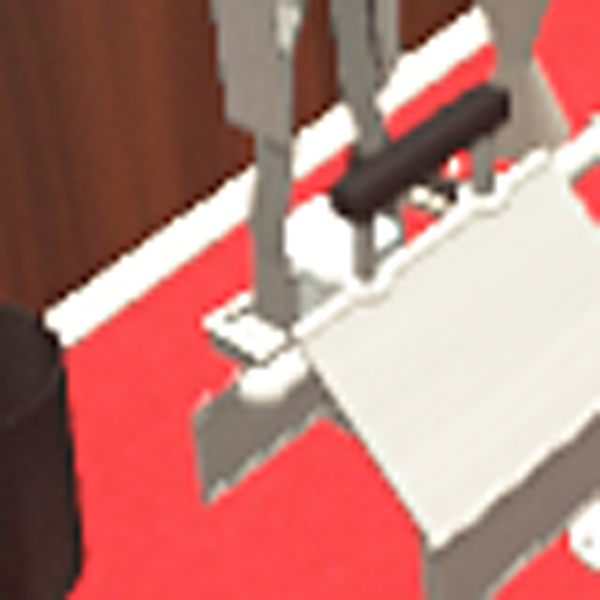

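The tong legs straddle the large cube (white at (320,240)), one leg at (270,260) and the other behind it at (370,170). Closing.

```bash
python3 -m jog '[[[0,0,0],[0,0,2],0.14],[[0,0,0],[0,0,2],0.18],[[0,0,0],[0,0,2],0.22],[[0,0,0],[0,0,2],0.3],[[0,0,0],[0,0,2],0.5]]'; python3 -m jog '[[[0,0,0],[0,0,0],1],[[0,0,0],[0,0,0],1],[[0,0,0],[0,0,0],1],[[0,0,0],[0,0,0],1]]'; python3 plan.py 0.531 -0.0795 0.20 99.4
```

```text
time: 13.65
tool_pos: [0.4995, 0.078, 0.092]
ee_rot: [3.139, -0.0, 1.735]
wrist_force: [-0.4, -0.4, -0.9]
width: 0.036
time: 14.05
tool_pos: [0.4995, 0.078, 0.0919]
ee_rot: [3.139, -0.0, 1.735]
wrist_force: [0.0, -0.7, 0.4]
width: 0.0361
t=14.05 pos=[0.4995 0.078  0.0919] yaw=99.4 F=[ 0.  -0.7  0.4] w=36.1 | turn [ 0.1 -0.   0. ] shift [-160.5    5.6 -108.1] rows 3.9
```

```bash
python3 -m jog '[[[0,0,0],[0,0,-5],1],[[0,0,0],[0,0,-15],1],[[0,0,0],[0,0,-30],1],[[0,0,0],[0,0,-45],1],[[0,0,0],[0,0,-60],1]]'; python3 -m jog '[[[0,0,0],[0,0,-15],1],[[0,0,0],[0,0,-30],1],[[0,0,0],[0,0,-42],1],[[0,0,0],[0,0,-50],1],[[0,0,0],[0,0,-50],1]]'; python3 plan.py 0.531 -0.0795 0.20 99.4;  python3 - <<'E'
from h import *
im,d,p,W=full("side"); np.savez("side5.npz",im=im,W=W); b=im[130:270,210:350]
cv2.imwrite("pics/a7.png",cv2.resize(b,(600,600),interpolation=cv2.INTER_CUBIC)[...,::-1])
E
```

```text
time: 14.55
tool_pos: [0.4993, 0.0781, 0.153]
ee_rot: [3.139, -0.0, 1.735]
wrist_force: [-0.6, -0.2, -0.9]
width: 0.0361
time: 15.05
tool_pos: [0.4999, 0.078, 0.2033]
ee_rot: [3.137, -0.0, 1.735]
wrist_force: [-0.3, -1.0, -1.0]
width: 0.0361
t=15.05 pos=[0.4999 0.078  0.2033] yaw=99.4 F=[-0.3 -1.  -1. ] w=36.1 | turn [ 0.3 -0.   0. ] shift [-160.5    4.9    3.3] rows 3.2
```

View pics/a7.png

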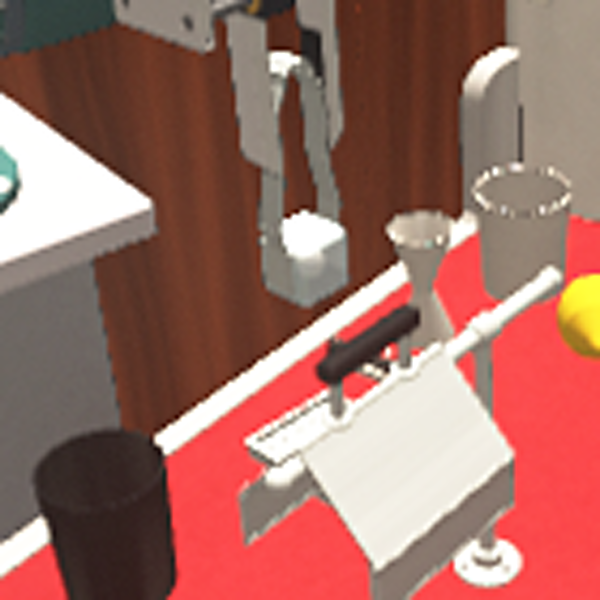

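The tongs carry the large cube at (305,255), well clear of the tray. Moving over the tumbler.

```bash
python3 -m jog '[[[0.2,0,0],[-15,0,0],1],[[0.2,0,0],[-45,1,0],1],[[0.2,0,0],[-80,2,0],1],[[0.2,0,0],[-115,3,0],1],[[0.2,0,0],[-140,4,0],1]]'; python3 -m jog '[[[0,0,0],[-12,1,0],1],[[0,0,0],[-20,1,0],1],[[0,0,0],[-20,1,0],1],[[0,0,0],[-20,1,0],1],[[0,0,0],[-20,1,0],1]]'; python3 - <<'E'
from h import *
for n in("top","side"):
    im,d,p,W=full(n); np.savez(f"{n}6.npz",im=im,W=W)
    if n=="side": cv2.imwrite("pics/a8.png",cv2.resize(im[130:290,190:370],(675,600),interpolation=cv2.INTER_CUBIC)[...,::-1])
    hsv=cv2.cvtColor(im,cv2.COLOR_RGB2HSV)
    r=np.linalg.norm(W[...,:2]-np.array([.531,-.0795]),axis=-1)
    k=(r<.045)&(W[...,2]>.105)&(W[...,2]<.16); q=W[k]; print(n,"cube+tips",k.sum(), q.min(0).round(3),q.max(0).round(3)) if k.sum() else print(n,"no cube px")
    k=(r<.05)&(W[...,2]>.075)&(W[...,2]<.095)&(hsv[...,2]<80); print("rim",k.sum(),cv2.minEnclosingCircle((W[k][:,:2]*1000).astype(np.float32))) if k.sum()>3 else 0
E
python3 plan.py 0.531 -0.0795 0.203 99.4
```

```text
time: 15.6
tool_pos: [0.5255, -0.0625, 0.2004]
ee_rot: [-3.137, -0.0, 1.733]
wrist_force: [-0.7, 1.0, -0.8]
width: 0.0361
time: 16.1
tool_pos: [0.5301, -0.078, 0.2018]
ee_rot: [-3.14, -0.001, 1.737]
wrist_force: [-0.4, -0.5, -1.9]
width: 0.0361
top cube+tips 40 [ 0.511 -0.065  0.125] [ 0.544 -0.055  0.157]
side cube+tips 463 [ 0.512 -0.103  0.117] [ 0.554 -0.055  0.16 ]
rim 205 ((532.6268310546875, -81.53959655761719), 35.5449104309082)
t=16.20 pos=[ 0.5302 -0.0781  0.2019] yaw=99.5 F=[-0.4 -0.7 -1.5] w=36.0 | turn [-0.1 -0.   0.1] shift [-1.5  0.6 -1.1] rows 0.0
```

View pics/a8.png

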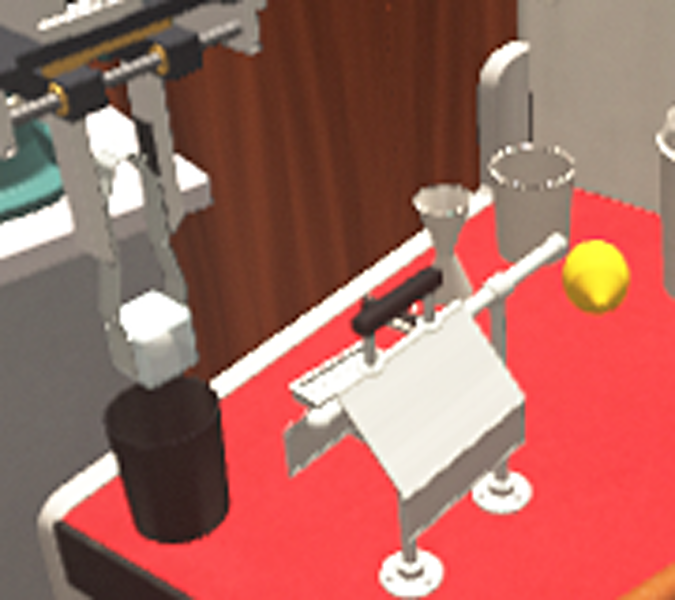

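The cube hangs between the tips at (155,335), above the tumbler mouth at (165,400). The cover is still on the bar. One small centring correction, then the final checks.

```bash
python3 -m jog '[[[0,0,0],[-1,1,0],1],[[0,0,0],[-2.5,1,0],1],[[0,0,0],[-2.5,1,0],1],[[0,0,0],[-2.5,1,0],1],[[0,0,0],[-2.5,1,0],1]]'; python3 -m jog '[[[0,0,0],[0,0,0],1],[[0,0,0],[0,0,0],1],[[0,0,0],[0,0,0],1],[[0,0,0],[0,0,0],1],[[0,0,0],[0,0,0],1]]'; python3 plan.py 0.5315 -0.0805 0.203 99.4; python3 - <<'E'
from h import *
A=np.load("top0.npz");B0=A["im"].astype(int)
im,d,p,W=full("top"); v,u=np.mgrid[:400,:640]
for n,(a,b,c,e) in dict(cork=(293,315,228,278),jig=(270,293,256,280),cup=(225,258,250,286),muddler=(293,384,112,135)).items(): print(n,"mean diff",abs(im[c:e,a:b].astype(int)-B0[c:e,a:b]).mean().round(1))
m=(u>=318)&(u<=350)&(v>=208)&(v<=232)&(W[...,2]>.022)&(W[...,2]<.05); print("small",m.sum(),W[m].mean(0).round(4) if m.sum() else None)
im,d,p,W=full("side"); C=np.array([.5315,-.0805]); r=np.linalg.norm(W[...,:2]-C,axis=-1); k=(r<.045)&(W[...,2]>.105)&(W[...,2]<.16); q=W[k]; print("cube",q.min(0).round(3),q.max(0).round(3)); k=(r<.05)&(W[...,2]>.075)&(W[...,2]<.095); print("rim",cv2.minEnclosingCircle((W[k][:,:2]*1000).astype(np.float32)))
print(abs(robot.get_obs()["qvel"]).max())
E
```

```text
time: 16.7
tool_pos: [0.5316, -0.0813, 0.2017]
ee_rot: [-3.14, -0.0, 1.735]
wrist_force: [0.4, -0.5, -1.9]
width: 0.0361
time: 17.2
tool_pos: [0.5316, -0.0813, 0.2017]
ee_rot: [-3.14, -0.0, 1.735]
wrist_force: [-0.0, 0.1, -1.6]
width: 0.0363
t=17.20 pos=[ 0.5316 -0.0813  0.2017] yaw=99.4 F=[-0.   0.1 -1.6] w=36.3 | turn [-0.1 -0.   0. ] shift [ 0.8 -0.  -1.3] rows 0.0
cork mean diff 5.6
jig mean diff 7.2
cup mean diff 7.0
muddler mean diff 9.2
small 118 [0.5501 0.0851 0.0322]
cube [ 0.514 -0.106  0.116] [ 0.555 -0.058  0.16 ]
rim ((532.2410278320312, -81.87074279785156), 36.0643310546875)
0.0013382696297218027
```

```bash
python3 -c "
from bench import close_job; print(close_job())"
```

```text
the job is handed in; nothing more can be done
None
```

The job is done and handed in at 17.3 s (limit 51 s); the hand-in gave no verdict.

- **What I did:** I lifted the cover off by its handle, hung it astride the bar beside the tongs, and took the tongs straight up off the rail. I then closed the tongs on the large cube, lifted it out and held it over the black tumbler.
- **Cube and tongs:** the finger opening stayed steady at 36.1–36.3 mm. The cube sits within about 2 mm of the tumbler's centre, with its underside about 30 mm above the mouth. The arm was still, and the force was only the carried weight (about 1.6 N).
- **Other objects:** the small cube is still in the tray where it was first measured. The cover was hanging on the bar in the last view. Comparing the top picture with the one taken at the start showed only small differences at the corkscrew, jigger, cup and muddler, so I take them as undisturbed.
- **Disagreements:** the two cameras placed the tumbler about 2 mm apart, so I centred between the two. The finger opening on the cube was 1 mm under the nominal 37 mm. No check failed.

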